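Make up two sampling kits at the microbiology bench

TASK

Make up the two sampling kits from the stock standing on the bench pad. The urine kit is the two-compartment tray: put the wide specimen pot in its large compartment and the tall tube in its small one; the surface kit is the three-compartment tray: the flat contact plate goes in the long compartment, the square bottle in the middle-sized one and the small vial in the smallest. Everything must stand upright on its tray's floor, kept upright on the way and set down rather than dropped, and the swab cup, the sharps tub and the stack of large dishes stay where they are.

Things in the scene. Friction and masses are not known exactly. Their poses are not given: they have to be found in the camera images.
- specimen_pot: Wide specimen pot, round, 62 mm across and 74 mm tall, body of natural plastic, paper band and flat white screw cap (the top 14 mm); about 90 g. Sides straight to within 1 mm. Origin at the centre of its underside, z up.
- tall_tube: Tall sample tube standing on its flat foot, 29 mm across and 110 mm tall, with a white screw cap 30 mm across over the top 13 mm; about 60 g. Origin at the centre of its underside, z up.
- contact_plate: Flat round lidded contact plate (small culture dish), 65 mm across the lid, 16 mm high, straw-coloured agar seen through the lid; below 8 mm from the underside it is 63 mm across; about 45 g. Origin at the centre of its underside, z up.
- square_bottle: White diluent bottle with a square body 45 x 45 mm, 66 mm high, sides along its x and y axes, and a round neck and cap (28 mm across) up to 92 mm; about 120 g. Origin at the centre of its underside, z up.
- small_vial: Small round vial, 22 mm across and 55 mm tall, white screw cap 23 mm across over the top 15 mm; the smallest thing of the stock; about 30 g. Origin at the centre of its underside, z up.
- two_bay_tray: Urine-kit tray: grey, two compartments, fixed. Outside 86 (x) by 144 (y) mm, 22 high; floor and walls 3 mm thick, inner walls as high as the outer. Origin at the centre of its underside, z up. Insides and their centres in the tray frame, mm: large 80 (x) by 80 (y) at (0, +29); small 80 by 55 at (0, -41.5).
- three_bay_tray: Surface-kit tray: grey, three compartments, fixed. Outside 159 (x) by 150 (y) mm, 22 high; floor and walls 3 mm thick, inner walls as high as the outer. Origin at the centre of its underside, z up. Insides and their centres in the tray frame, mm: long 84 (x) by 144 (y) at (-34.5, 0); middle-sized 66 by 85 at (+43.5, +29.5); smallest 66 by 56 at (+43.5, -44).
- swab_cup: Bystander: yellow cup holding wrapped swabs, 80 mm across, about 150 mm tall with the swabs; loose. Origin at the centre of its underside, z up.
- sharps_tub: Bystander: white tub with a yellow band and a red lid, 92 mm across and 104 mm tall; loose. Origin at the centre of its underside, z up.
- dish_stack: Bystander: sleeve of five large culture dishes, dark red and straw, 89 mm across and 75 mm tall; loose, moves as one. Origin at the centre of its underside, z up.
There are look-alikes about, which are no part of the job. What is shaped like the tall_tube but purple or red is not meant. What is shaped like the three_bay_tray but green is not meant.

How it is judged:
By the outcome, as a careful person would: the job done as asked, in the order asked, and still so for the second after the job is handed in, with the robot touching nothing.
It also fails if it takes over 120 s, if anything falls off the work surface, if the arm or the gripper's body presses on something with over 40 N, if the wrist force passes 120 N, or if a joint passes its speed limit or range.

ROBOT

A 7-joint arm with a two-finger parallel gripper is mounted at the origin on the work surface. World frame = base frame: x ahead of the robot, y to its left, z up, the work surface at z = 0. Lengths are in m, angles in rad, forces in N, time in s.
With the tool pointing down it reaches from about 0.425 to 0.825 m from the base axis. Payload 3.6 kg.
Tool frame: the origin (TCP) lies midway between the tips of the shut fingers; the grasp point (between the pads) lies 19 mm behind it; z points along the fingers, y is the line along which they close (so a half turn about z gives the same grasp; the last joint's range is limited). The gripper opens to 85 mm and grips with 20 to 120 N. Pads are 22 mm wide; open, the fingers measure 114 mm over their backs; the gripper's body (76 mm by 85 mm) begins 54 mm behind the grasp point. The pads swing forward as they close: fully open they stand 13 mm farther back than shut.
Start: joints at [-1.302, 0.615, -0.013, 1.423, 0.008, 1.103, -0.04], TCP at [0.189, 0.622, 0.231] pointing down, gripper open.
Joint ranges: [-3.12, 3.12], [-0.3, 2.06], [-1.34, 1.32], [0.26, 2.42], [-1.36, 4.5], [0.01, 1.98], [-2.84, 2.84]. Speed limits (rad/s): [2.79, 2.79, 3.14, 3.14, 3.14, 3.14, 3.14].

INTERFACE

Orientations are given as a rotation vector (axis times angle).
In Python, from cell import observe, capture, camera_params, close_job gives the robot as it stands.
- The arm moves only by the tool jog_arm, never from a script. Its argument "steps" is one flat list of numbers, 7 for each row, row after row: the turn, a rotation vector about the tool's x, y, z in rad, then the shift along the tool's x, y, z in m, then the finger opening in m, from 0 to 0.0854. In form: [rx, ry, rz, dx, dy, dz, gripper, rx, ry, rz, dx, dy, dz, gripper, ...]. A call has 1 to 20 rows; each row is the pose to reach, as a shift and turn from the pose commanded when the call began, along the tool's axes at that moment; what a row does not reach only later rows make up. A row lasts 1/12 s, in which the tool goes at most 41.7 mm and 7.16 degrees, less where a joint would pass 70% of its speed; a pose out of reach is approached as far as the arm can. A call with a gripper value outside its range is refused whole. The fingers move at their own pace and stop on an object; the grip force is fixed at half the most. Time passes only in rows, so rows that repeat a pose let the fingers close. It gives the time, the measured TCP pose, the force, the opening and the grip force at its end, in the units of the state.
- observe(): the state, without advancing time (a new reading comes with each control period).
- capture(name): name is "scene" or "side" or "wrist"; returns the picture (480x640x3 uint8, blue, green, red); there is no depth.
- camera_params(name): a dict with "vertical_fov" (degrees; the focal length in pixels is half the picture's height over the tangent of half this angle, whatever the lens; pixels are square), "cx", "cy" (the principal point, pixels), "dist_coeffs" ([k1, k2, p1, p2, k3] as OpenCV has them; the pictures are not rectified), "extrinsics" (4x4, takes a point from camera to world coordinates); the wrist camera has in their place "hand_eye" (4x4, takes a point from camera to tool coordinates, whose origin is the TCP and whose axes are the flange's). Camera axes: x right, y up, looking along -z (the intrinsics and any distortion apply to the point x, -y, -z); pixel columns grow to the right and rows downward; lengths in m; the calibration is good to about 2 mm. A picture is of the moment at which its call begins: read the wrist's pose just before it. camera_params takes no time and is no camera call.
- close_job(): hands the job in; it is judged then, once.
The state is a dict: "t": time; "q": joint angles; "qd": joint speeds; "effort": joint torques, N m; "eef_pos": TCP position; "ee_rot": TCP orientation; "wrist_force": force on the tool from outside, world axes, zero at the start; "wrist_torque": the same for the moment, N m; "grip_width": finger opening in m; "gripper_force": force on a finger pad.
Only numpy, scipy, OpenCV 4.12 (cv2) and the standard library are available. Lean on these libraries where they do the work, as an engineer would, in place of code of your own. Each camera call takes 0.05 s, during which the arm holds its last target. There are 200 camera calls.

## Working session

There is one attempt and no reset: what is moved stays moved. The work goes in short steps, Python scripts to look and compute and a tool call to move; the robot and the scene stay as the last step left them, time stands still between calls to the robot, and variables do not carry over. Pictures are saved under pics/ and viewed, at most 14 in all, crops included, and the job is handed in when it is done.

Besides the shell and the picture viewer there is one more tool, called after "Emit:" as name(argument=value, ...) on one line, values as JSON. jog_arm: Moves the arm, as the interface text tells. Its arguments: {"type":"object","properties":{"steps":{"type":"array"}},"required":["steps"]}

```bash
mkdir -p pics; ls; python3 - <<'E'
from cell import *
import cv2,numpy as np
s=observe(); print({k:np.round(v,3).tolist() for k,v in s.items()})
for n in ("scene","side","wrist"):
    cv2.imwrite(f"pics/{n}0.png",capture(n)); p=camera_params(n)
    print(n,{k:np.round(v,4).tolist() for k,v in p.items()})
E
```

```text
pics
{'t': 0.0, 'q': [-1.301, 0.616, -0.013, 1.425, 0.008, 1.103, -0.04], 'qd': [0.001, 0.001, -0.0, 0.001, 0.001, 0.001, -0.001], 'effort': [0.0, -46.92, 0.259, -17.103, 0.01, 0.01, -0.0], 'eef_pos': [0.189, 0.621, 0.23], 'ee_rot': [-0.463, -3.107, 0.004], 'wrist_force': [0.39, 0.139, 0.69], 'wrist_torque': [-0.057, -0.013, -0.082], 'gripper_force': 0.0, 'grip_width': 0.086}
scene {'vertical_fov': 55.0199, 'cx': 317.3364, 'cy': 234.4428, 'dist_coeffs': [-0.0974, 0.0, 0.0, 0.0, 0.0], 'extrinsics': [[0.5492, -0.6133, 0.5677, 1.1697], [0.8356, 0.4128, -0.3624, -0.4875], [-0.0121, 0.6734, 0.7392, 0.8247], [0.0, 0.0, 0.0, 1.0]]}
side {'vertical_fov': 52.9165, 'cx': 321.5143, 'cy': 239.3483, 'dist_coeffs': [0.0238, 0.0, 0.0, 0.0, 0.0], 'extrinsics': [[-0.968, 0.1576, -0.1951, 0.3821], [-0.2508, -0.617, 0.7459, 0.719], [-0.0028, 0.771, 0.6368, 0.7482], [0.0, 0.0, 0.0, 1.0]]}
wrist {'vertical_fov': 64.0413, 'cx': 314.869, 'cy': 236.8326, 'dist_coeffs': [0.0123, 0.0, 0.0, 0.0, 0.0], 'hand_eye': [[-0.0005, 0.9636, 0.2673, 0.0689], [1.0, 0.0007, -0.0006, -0.0005], [-0.0008, 0.2673, -0.9636, -0.1424], [0.0, 0.0, 0.0, 1.0]]}
```

View pics/scene0.png

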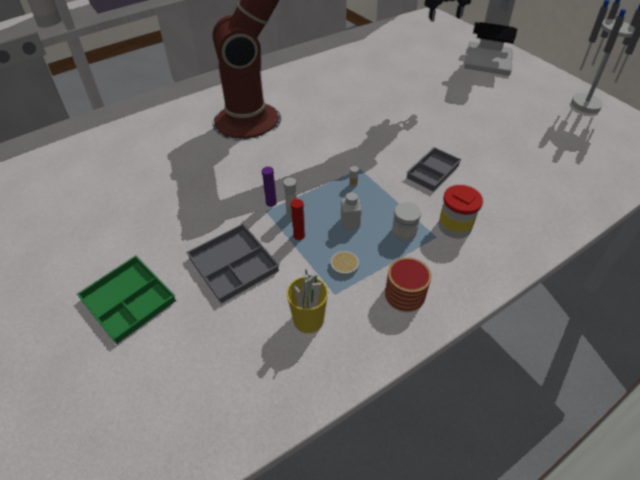

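View pics/side0.png

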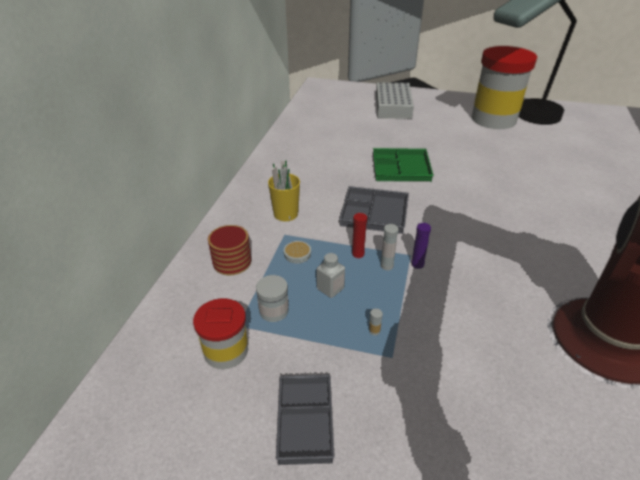

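Scene: the pot is at (406,220), the plate at (345,263), the bottle at (351,212), the vial at (354,176), the two-bay tray at (434,168) and the grey three-bay tray at (233,262); the green one is the decoy. There are three tube-shaped things: purple (268,187), red (298,220) and white/grey (290,195). The white one is the tall_tube. I'll confirm it in a crop.

```bash
cat > h.py <<'E'
from cell import *
import cv2,numpy as np
from scipy.spatial.transform import Rotation as R
def pose():
    s=observe(); T=np.eye(4); T[:3,:3]=R.from_rotvec(s["ee_rot"]).as_matrix(); T[:3,3]=s["eef_pos"]; return T
def cam(name,T=None):
    p=camera_params(name); f=240/np.tan(np.radians(p["vertical_fov"])/2)
    K=np.array([[f,0,p["cx"]],[0,f,p["cy"]],[0,0,1]]); 
    E=np.array(p["extrinsics"]) if "extrinsics" in p else T@np.array(p["hand_eye"])
    return K,np.array(p["dist_coeffs"]),E
def rays(c,uv):
    K,d,E=c; n=cv2.undistortPoints(np.array(uv,float).reshape(-1,1,2),K,d)[:,0]
    v=np.c_[n[:,0],-n[:,1],-np.ones(len(n))]@E[:3,:3].T
    return E[:3,3],v/np.linalg.norm(v,axis=1)[:,None]
def onz(c,uv,z):
    o,v=rays(c,uv); return o+v*((z-o[2])/v[:,2])[:,None]
def tri(cs,uvs):
    A=np.zeros((3,3));b=np.zeros(3);L=[]
    for c,uv in zip(cs,uvs):
        o,v=rays(c,[uv]); P=np.eye(3)-np.outer(v[0],v[0]); A+=P;b+=P@o; L.append((P,o))
    x=np.linalg.solve(A,b); return x,[float(np.linalg.norm(P@(x-o)))*1e3 for P,o in L]
def proj(c,X):
    K,d,E=c; Q=(np.atleast_2d(X)-E[:3,3])@E[:3,:3]*[1,-1,-1]
    return cv2.projectPoints(Q,np.zeros(3),np.zeros(3),K,d)[0][:,0]
E
python3 - <<'E'
from h import *
a,b=cam("scene"),cam("side")
P={"pot":((407,210),(272,286)),"tube":((290,182),(390,229)),"plate":((345,260),(297,249)),"bottle":((351.5,198),(330,259)),"vial":((354,170),(377,314)),
"red":((298,203),(360,217)),"purple":((268,171),(423,228)),"swab":((308,290),(285,182)),"sharps":((462,197),(220,318)),"dish":((409,272),(229,237)),
"T2":((434,165),(305,418)),"T3":((233,258),(375,207))}
for k,(u,v) in P.items():
    x,e=tri([a,b],[u,v]); print(k,x.round(3),np.round(e,1),"r",round(np.hypot(x[0],x[1]),3))
i=cv2.imread("pics/scene0.png")[140:300,180:490]; j=cv2.imread("pics/side0.png")[180:470,180:450]
cv2.imwrite("pics/c1.png",cv2.resize(i,None,fx=2.5,fy=2.5,interpolation=2)); cv2.imwrite("pics/c2.png",cv2.resize(j,None,fx=2,fy=2,interpolation=2))
E
```

```text
pot [0.646 0.094 0.075] [0. 0.] r 0.653
tube [ 0.445 -0.099  0.11 ] [0.2 0.2] r 0.456
plate [ 0.651 -0.085  0.021] [0.5 0.5] r 0.657
bottle [0.552 0.003 0.088] [0.4 0.4] r 0.552
vial [0.438 0.095 0.052] [1.6 1.6] r 0.448
red [ 0.516 -0.122  0.111] [1.6 1.6] r 0.53
purple [ 0.378 -0.121  0.108] [0.8 0.8] r 0.397
swab [ 0.723 -0.228  0.102] [1.7 1.7] r 0.758
sharps [0.7   0.212 0.097] [0.3 0.3] r 0.732
dish [ 0.787 -0.023  0.078] [0.7 0.7] r 0.787
T2 [0.516 0.316 0.02 ] [0.8 0.8] r 0.605
T3 [ 0.505 -0.292  0.021] [1. 1.] r 0.583
```

View pics/c1.png

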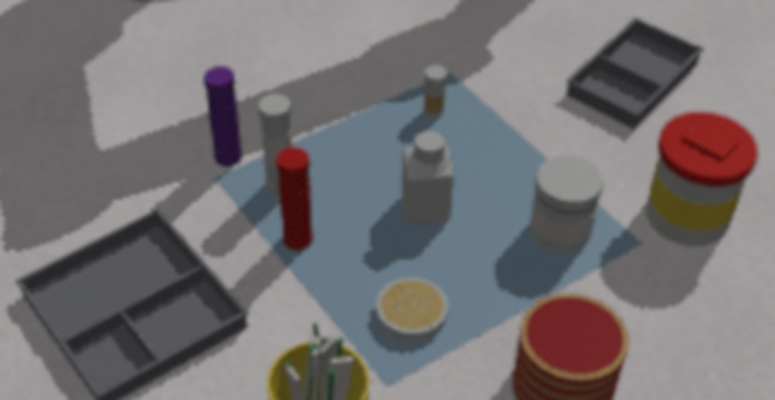

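View pics/c2.png

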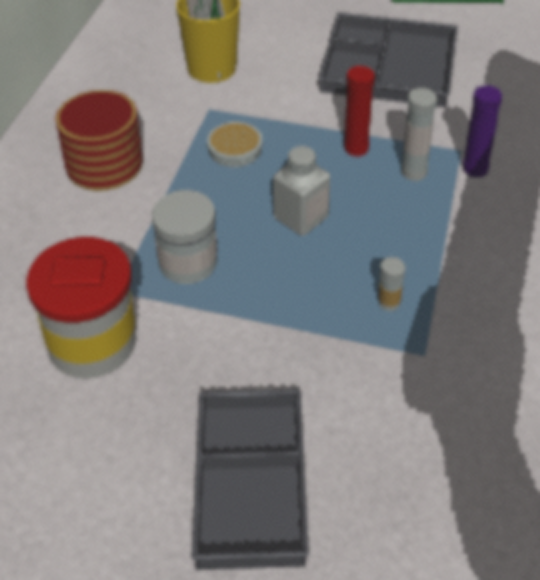

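Triangulated heights agree with the text: pot 75, tube 110, bottle 88, vial 52 and plate 21 mm. The crop shows the tall, plain white-capped tube at scene (290,195), between purple (268,187) and red (298,220), so that is the one meant. I'm moving to a wrist view over tray and pad.

Emit:
jog_arm(steps=[0, 0, -0.297, -0.415, -0.294, -0.06, 0.0854, 0, 0, -0.297, -0.415, -0.294, -0.06, 0.0854, 0, 0, -0.297, -0.415, -0.294, -0.06, 0.0854, 0, 0, -0.297, -0.415, -0.294, -0.06, 0.0854, 0, 0, -0.297, -0.415, -0.294, -0.06, 0.0854, 0, 0, -0.297, -0.415, -0.294, -0.06, 0.0854, 0, 0, -0.297, -0.415, -0.294, -0.06, 0.0854, 0, 0, -0.297, -0.415, -0.294, -0.06, 0.0854, 0, 0, -0.297, -0.415, -0.294, -0.06, 0.0854, 0, 0, -0.297, -0.415, -0.294, -0.06, 0.0854, 0, 0, -0.297, -0.415, -0.294, -0.06, 0.0854, 0, 0, -0.297, -0.415, -0.294, -0.06, 0.0854, 0, 0, -0.297, -0.415, -0.294, -0.06, 0.0854, 0, 0, -0.297, -0.415, -0.294, -0.06, 0.0854, 0, 0, -0.297, -0.415, -0.294, -0.06, 0.0854, 0, 0, -0.297, -0.415, -0.294, -0.06, 0.0854, 0, 0, -0.297, -0.415, -0.294, -0.06, 0.0854])

```text
t: 1.57
eef_pos: [0.4993, 0.2217, 0.291]
ee_rot: [0.008, -3.14, -0.001]
wrist_force: [-0.3, 0.4, -0.3]
grip_width: 0.0849
gripper_force: 0.0
```

```bash
python3 - <<'E'
from h import *
T=pose(); i=capture("wrist"); np.save("T_w1.npy",T); cv2.imwrite("pics/w1.png",i); s=observe(); print(s["t"],T.round(3),np.round(s["q"],2))
E
```

```text
1.6167 [[-1.    -0.005 -0.002  0.499]
 [-0.005  1.     0.001  0.222]
 [ 0.002  0.001 -1.     0.291]
 [ 0.     0.     0.     1.   ]] [-0.44  0.4  -0.02  1.63  0.01  1.11  1.11]
```

View pics/w1.png

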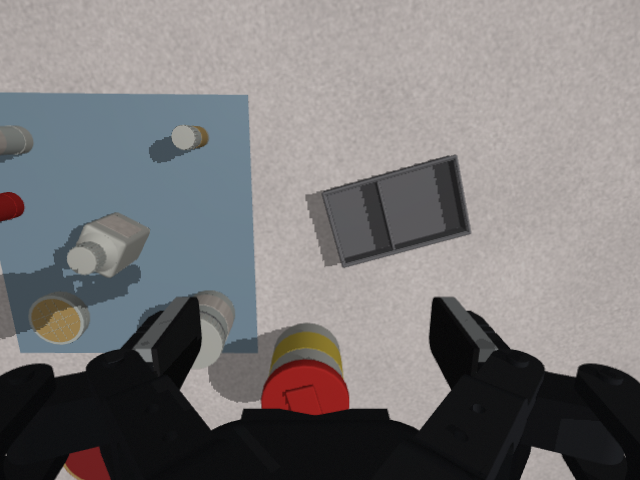

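Wrist view: the two-bay tray's rim corners are at (323,192), (457,156), (470,234) and (344,266), with the large compartment on the right (+y). Bottle at (112,243) is turned about 40°, and the pot (210,330), the vial (186,137) and the tube (15,140) are at the left edge.

```bash
python3 - <<'E'
from h import *
T=np.load("T_w1.npy"); w=cam("wrist",T); a,b=cam("scene"),cam("side")
C=[(323,192),(457,156),(470,234),(344,266)]
S=[(408,172),(434.8,148),(460.4,158.8),None]; D=[(280+149.5,0),]
for c,s in zip(C,S):
    if s: print("corner tri",*[np.round(q,4) for q in tri([w,a],[c,s])])
sd=[((299/2+180),(387/2+180)),(305/2+180,552/2+180),(195/2+180,552/2+180),(100+180,388/2+180)]
for c,s in zip(C,[sd[0],sd[1],sd[2],sd[3]]): print("corner w-side",*[np.round(q,4) for q in tri([w,b],[c,s])])
X=onz(w,C,.022); c=X.mean(0); ex=X[2]-X[1]+X[3]-X[0]; ey=X[1]-X[0]+X[2]-X[3]
print("T2 c",c.round(4),"sizes",np.linalg.norm(X-np.roll(X,-1,0),axis=1).round(4),"yaw",np.degrees(np.arctan2(ex[1],ex[0])),np.degrees(np.arctan2(-ey[0],ey[1])))
# three-bay: side corners (crop c2 -> full) and scene corners
P3=[((20/2.5+180,283/2.5+140),(457/2+180,27/2+180)),((157/2.5+180,212/2.5+140),(445/2+180,98/2+180)),((245/2.5+180,316/2.5+140),(320/2+180,85/2+180)),((98/2.5+180,393/2.5+140),(335/2+180,15/2+180))]
for p in P3: print("T3",*[np.round(q,4) for q in tri([a,b],p)])
# pot cap top
print("pot",[np.round(q,4) for q in tri([a,b],((180+569/2.5,140+181/2.5),(180+184.5/2,180+214/2)))])
E
```

```text
corner tri [0.4962 0.233  0.0201] [2.9776 2.9776]
corner tri [0.4562 0.3737 0.0165] [0.8383 0.8383]
corner tri [0.5393 0.393  0.0241] [0.3764 0.3764]
corner w-side [0.4945 0.2306 0.03  ] [1.8087 1.8087]
corner w-side [0.4563 0.3693 0.0269] [1.2332 1.2332]
corner w-side [0.538  0.3912 0.0292] [0.1247 0.1247]
corner w-side [0.5772 0.2545 0.0315] [2.1605 2.1605]
T2 c [0.5169 0.3129 0.022 ] sizes [0.1454 0.0878 0.1439 0.0879] yaw 15.833684311112012 15.386409476816214
T3 [ 0.4302 -0.3736  0.0202] [3.2151 3.2151]
T3 [ 0.4238 -0.2245  0.0181] [0.9038 0.9038]
T3 [ 0.5789 -0.2165  0.014 ] [0.0479 0.0479]
T3 [ 0.5902 -0.3641  0.023 ] [1.9465 1.9465]
pot [array([0.648 , 0.093 , 0.0706]), array([1.6116, 1.6116])]
```

Emit:
jog_arm(steps=[0, 0, 0, -0.147, -0.13, 0.1, 0.083, 0, 0, 0, -0.147, -0.13, 0.1, 0.083, 0, 0, 0, -0.147, -0.13, 0.1, 0.083, 0, 0, 0, -0.147, -0.13, 0.1, 0.083, 0, 0, 0, -0.147, -0.13, 0.1, 0.083, 0, 0, 0, -0.147, -0.13, 0.1, 0.083, 0, 0, 0, -0.147, -0.13, 0.1, 0.083, 0, 0, 0, -0.147, -0.13, 0.14, 0.083, 0, 0, 0, -0.147, -0.13, 0.14, 0.083, 0, 0, 0, -0.147, -0.13, 0.14, 0.083])

```text
t: 2.45
eef_pos: [0.6455, 0.0923, 0.1503]
ee_rot: [0.007, -3.136, -0.001]
wrist_force: [-0.1, 1.0, 0.3]
grip_width: 0.0832
gripper_force: 0.0
```

```bash
python3 - <<'E'
from h import *
T=pose(); i=capture("wrist"); np.save("T_w2.npy",T); cv2.imwrite("pics/w2.png",i); print(T.round(4))
w=cam("wrist",T); print("pot top pred px",proj(w,[[.647,.093,.074],[.647,.124,.074],[.678,.093,.074]]).round(0).tolist())
E
```

```text
[[-1.000e+00 -4.700e-03 -5.400e-03  6.455e-01]
 [-4.700e-03  1.000e+00  9.000e-04  9.230e-02]
 [ 5.400e-03  9.000e-04 -1.000e+00  1.503e-01]
 [ 0.000e+00  0.000e+00  0.000e+00  1.000e+00]]
pot top pred px [[316.0, 253.0], [368.0, 254.0], [316.0, 301.0]]
```

View pics/w2.png

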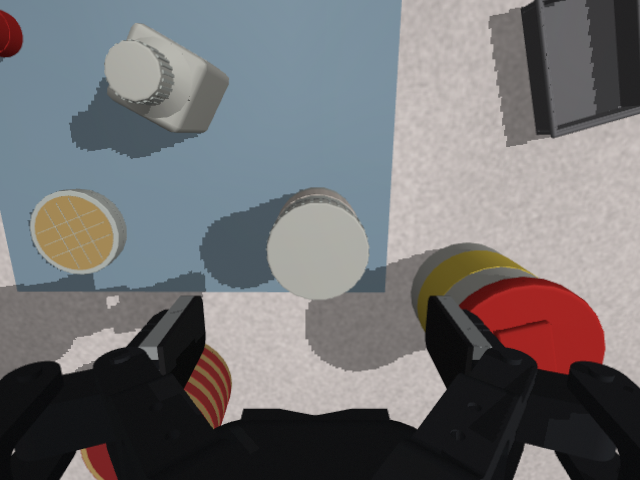

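The pot's cap centre is at (318,250), against a predicted (316,253), so its position is good. The plate is at (74,231), the bottle at (165,80). Descending and gripping.

Emit:
jog_arm(steps=[0, 0, 0, 0, 0.0015, 0.1, 0.083, 0, 0, 0, 0, 0.0015, 0.1, 0.083, 0, 0, 0, 0, 0.0015, 0.1, 0.083, 0, 0, 0, 0, 0.0015, 0.12, 0.083, 0, 0, 0, 0, 0.0015, 0.12, 0.083, 0, 0, 0, 0, 0.0015, 0.12, 0.04, 0, 0, 0, 0, 0.0015, 0.12, 0.04, 0, 0, 0, 0, 0.0015, 0.12, 0.04, 0, 0, 0, 0, 0.0015, 0.12, 0.04, 0, 0, 0, 0, 0.0015, 0.12, 0.04, 0, 0, 0, 0, 0.0015, 0.12, 0.04])

```text
t: 3.42
eef_pos: [0.6502, 0.0922, 0.0345]
ee_rot: [-0.003, 3.136, 0.002]
wrist_force: [-0.7, 1.4, 7.0]
grip_width: 0.0607
gripper_force: 65.0
```

Emit:
jog_arm(steps=[0, 0, 0, 0, 0, -0.04, 0.04, 0, 0, 0, 0, 0, -0.08, 0.04, 0, 0, 0, 0, 0, -0.12, 0.04, 0, 0, 0, 0, 0, -0.12, 0.04, 0, 0, 0, 0.014, 0.025, -0.12, 0.04, 0, 0, 0, 0.03, 0.055, -0.12, 0.04, 0, 0, 0, 0.047, 0.085, -0.12, 0.04, 0, 0, 0, 0.064, 0.115, -0.12, 0.04, 0, 0, 0, 0.08, 0.145, -0.12, 0.04, 0, 0, 0, 0.097, 0.175, -0.12, 0.04, 0, 0, 0, 0.114, 0.205, -0.12, 0.04, 0, 0, 0, 0.13, 0.235, -0.12, 0.04, 0, 0, 0, 0.138, 0.249, -0.1, 0.04, 0, 0, 0, 0.138, 0.249, -0.07, 0.04, 0, 0, 0, 0.138, 0.249, -0.05, 0.04, 0, 0, 0, 0.138, 0.249, -0.04, 0.04, 0, 0, 0, 0.138, 0.249, -0.04, 0.04, 0, 0, 0, 0.138, 0.249, -0.04, 0.04])

```text
t: 4.92
eef_pos: [0.5102, 0.3398, 0.0718]
ee_rot: [-0.001, 3.141, 0.0]
wrist_force: [0.5, 0.2, -0.3]
grip_width: 0.0605
gripper_force: 65.4
```

```bash
python3 - <<'E'
from h import *
T=pose(); cv2.imwrite("pics/s1.png",capture("scene")[100:260,330:540].repeat(3,0).repeat(3,1)); print(T.round(4),observe()["grip_width"])
E
```

```text
[[-1.000e+00 -4.000e-04  6.000e-04  5.102e-01]
 [-4.000e-04  1.000e+00  0.000e+00  3.398e-01]
 [-6.000e-04  0.000e+00 -1.000e+00  7.180e-02]
 [ 0.000e+00  0.000e+00  0.000e+00  1.000e+00]] 0.06068980810314056
```

View pics/s1.png

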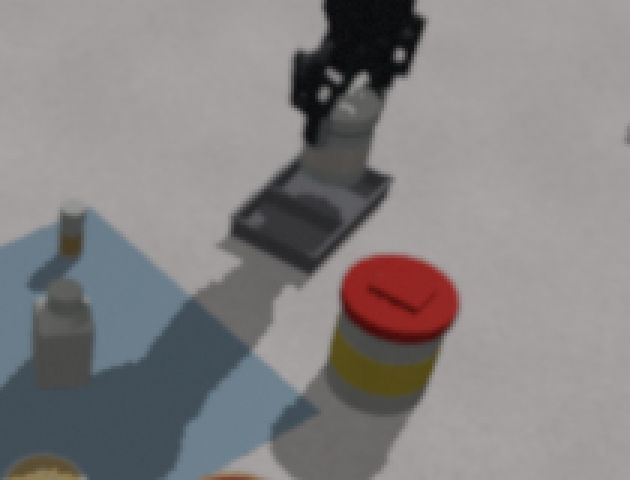

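The pot hangs over the large compartment, upright. Setting it down gently.

Emit:
jog_arm(steps=[0, 0, 0, 0, 0, 0.015, 0.04, 0, 0, 0, 0, 0, 0.025, 0.04, 0, 0, 0, 0, 0, 0.03, 0.04, 0, 0, 0, 0, 0, 0.032, 0.04, 0, 0, 0, 0, 0, 0.033, 0.04, 0, 0, 0, 0, 0, 0.034, 0.04, 0, 0, 0, 0, 0, 0.035, 0.04, 0, 0, 0, 0, 0, 0.035, 0.04])

```text
t: 5.63
eef_pos: [0.5101, 0.3403, 0.0375]
ee_rot: [-0.002, 3.14, 0.001]
wrist_force: [-1.1, -0.3, 5.3]
grip_width: 0.0603
gripper_force: 65.7
```

Emit:
jog_arm(steps=[0, 0, 0, 0, 0, 0, 0.07, 0, 0, 0, 0, 0, 0, 0.08, 0, 0, 0, 0, 0, 0, 0.08, 0, 0, 0, 0, 0, 0, 0.08, 0, 0, 0, 0, 0, -0.03, 0.08, 0, 0, 0, 0, 0, -0.07, 0.08, 0, 0, 0, 0, 0, -0.11, 0.08, 0, 0, 0, 0, 0, -0.17, 0.08, 0, 0, 0, 0.065, -0.439, -0.17, 0.06, 0, 0, 0, 0.065, -0.439, -0.17, 0.06, 0, 0, 0, 0.065, -0.439, -0.17, 0.06, 0, 0, 0, 0.065, -0.439, -0.17, 0.06, 0, 0, 0, 0.065, -0.439, -0.17, 0.06, 0, 0, 0, 0.065, -0.439, -0.17, 0.06, 0, 0, 0, 0.065, -0.439, -0.17, 0.06, 0, 0, 0, 0.065, -0.439, -0.17, 0.06, 0, 0, 0, 0.065, -0.439, -0.17, 0.06, 0, 0, 0, 0.065, -0.439, -0.17, 0.06, 0, 0, 0, 0.065, -0.439, -0.17, 0.06, 0, 0, 0, 0.065, -0.439, -0.17, 0.06])

```text
t: 7.3
eef_pos: [0.4436, -0.1068, 0.2068]
ee_rot: [0.018, 3.141, -0.007]
wrist_force: [0.5, -0.3, -0.2]
grip_width: 0.0599
gripper_force: 0.0
```

```bash
python3 - <<'E'
from h import *
T=pose(); i=capture("wrist"); np.save("T_w3.npy",T); cv2.imwrite("pics/w3.png",i); print(T.round(4))
w=cam("wrist",T); print("tube top pred px",proj(w,[[.445,-.099,.11]]).round(0).tolist())
cv2.imwrite("pics/s2.png",capture("scene")[100:260,330:540].repeat(3,0).repeat(3,1))
E
```

```text
[[-9.999e-01  1.150e-02  3.000e-04  4.436e-01]
 [ 1.150e-02  9.999e-01 -4.500e-03 -1.068e-01]
 [-3.000e-04 -4.500e-03 -1.000e+00  2.068e-01]
 [ 0.000e+00  0.000e+00  0.000e+00  1.000e+00]]
tube top pred px [[328.0, 243.0]]
```

View pics/w3.png

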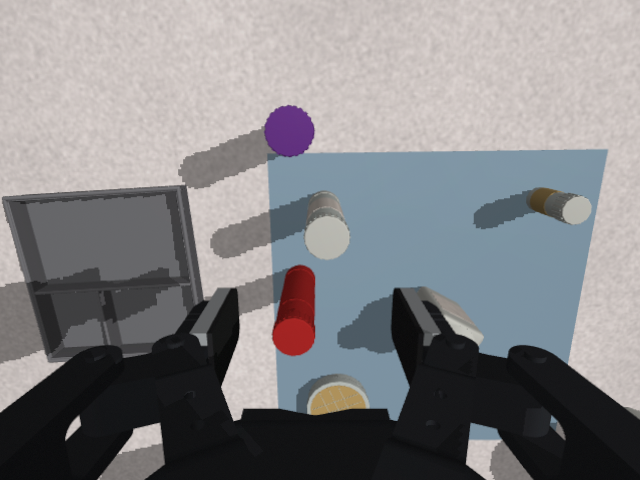

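The tall tube's cap is at (327,238), against a predicted (328,243). The three-bay tray's corners are at about (4,198), (185,186) and (50,362).

```bash
python3 - <<'E'
from h import *
T=pose(); print(T[:3,3].round(4),observe()["qd"].round(3) if hasattr(observe()["qd"],"round") else np.round(observe()["qd"],3))
w=cam("wrist",np.load("T_w3.npy")); print("tube",onz(w,[(327,238)],.11).round(4), tri([w,cam("side")],((327,238),(390,229))))
X=onz(w,[(4,198),(185,186),(50,362)],.022); print("T3",X.round(4),np.linalg.norm(X[0]-X[1]),np.linalg.norm(X[0]-X[2]))
E
```

```text
[ 0.4449 -0.1001  0.2064] [-0.046  0.003 -0.046  0.002 -0.008 -0.    -0.002]
tube [[ 0.4419 -0.0993  0.11  ]] (array([ 0.443701  , -0.09945738,  0.10860788]), [1.3579957042985595, 1.3579957042985424])
T3 [[ 0.4281 -0.3737  0.022 ]
 [ 0.4193 -0.218   0.022 ]
 [ 0.5885 -0.3658  0.022 ]] 0.15585087606241813 0.16063285421559104
```

View pics/s2.png

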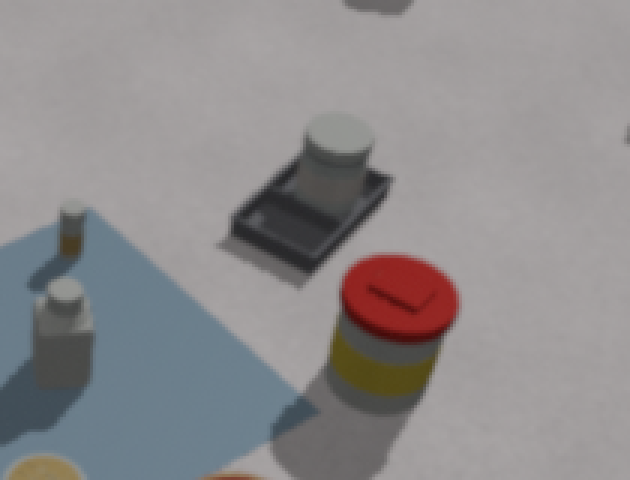

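Pot stands upright in the large compartment. Now the tube: descend and grip.

Emit:
jog_arm(steps=[0, 0, 0, 0.002, 0, 0.035, 0.06, 0, 0, 0, 0.002, 0, 0.07, 0.06, 0, 0, 0, 0.002, 0, 0.105, 0.06, 0, 0, 0, 0.002, 0, 0.135, 0.06, 0, 0, 0, 0.002, 0, 0.15, 0.06, 0, 0, 0, 0.002, 0, 0.15, 0.06, 0, 0, 0, 0.002, 0, 0.15, 0.015, 0, 0, 0, 0.002, 0, 0.15, 0.015, 0, 0, 0, 0.002, 0, 0.15, 0.015, 0, 0, 0, 0.002, 0, 0.15, 0.015, 0, 0, 0, 0.002, 0, 0.15, 0.015, 0, 0, 0, 0.002, 0, 0.15, 0.015])

```text
t: 8.4
eef_pos: [0.4443, -0.0987, 0.0576]
ee_rot: [-0.003, 3.138, -0.0]
wrist_force: [-0.7, 1.2, 5.7]
grip_width: 0.0277
gripper_force: 59.2
```

```bash
python3 - <<'E'
from h import *
print(pose().round(4))
E
```

```text
[[-1.     -0.0016  0.0031  0.4443]
 [-0.0016  1.      0.     -0.0987]
 [-0.0031 -0.     -1.      0.0576]
 [ 0.      0.      0.      1.    ]]
```

Emit:
jog_arm(steps=[0, 0, 0, 0, 0, -0.03, 0.015, 0, 0, 0, 0, 0, -0.06, 0.015, 0, 0, 0, 0, 0, -0.09, 0.015, 0, 0, 0, 0, 0, -0.12, 0.015, 0, 0, 0.1, -0.007, 0.03, -0.12, 0.015, 0, 0, 0.2, -0.014, 0.06, -0.12, 0.015, 0, 0, 0.3, -0.021, 0.09, -0.12, 0.015, 0, 0, 0.4, -0.028, 0.12, -0.12, 0.015, 0, 0, 0.5, -0.035, 0.15, -0.12, 0.015, 0, 0, 0.6, -0.042, 0.18, -0.12, 0.015, 0, 0, 0.7, -0.049, 0.21, -0.12, 0.015, 0, 0, 0.8, -0.056, 0.24, -0.12, 0.015, 0, 0, 0.9, -0.063, 0.27, -0.12, 0.015, 0, 0, 1, -0.07, 0.3, -0.12, 0.015, 0, 0, 1.1, -0.077, 0.33, -0.12, 0.015, 0, 0, 1.2, -0.083, 0.36, -0.12, 0.015, 0, 0, 1.3, -0.0855, 0.372, -0.12, 0.015, 0, 0, 1.3, -0.0855, 0.372, -0.12, 0.015, 0, 0, 1.3, -0.0855, 0.372, -0.12, 0.015, 0, 0, 1.3, -0.0855, 0.372, -0.12, 0.015])

```text
t: 10.07
eef_pos: [0.528, 0.2708, 0.1763]
ee_rot: [1.9, 2.501, -0.003]
wrist_force: [-0.2, 0.6, -0.5]
grip_width: 0.0276
gripper_force: 59.2
```

```bash
python3 - <<'E'
from h import *
T=pose(); print(T.round(4)); i=capture("wrist"); np.save("T_w4.npy",T); cv2.imwrite("pics/w4.png",i)
b=.015606*0+np.radians(15.6); 
w=cam("wrist",T)
E
```

```text
[[-2.683e-01  9.633e-01 -6.000e-04  5.280e-01]
 [ 9.633e-01  2.683e-01 -1.900e-03  2.708e-01]
 [-1.600e-03 -1.100e-03 -1.000e+00  1.763e-01]
 [ 0.000e+00  0.000e+00  0.000e+00  1.000e+00]]
```

View pics/w4.png

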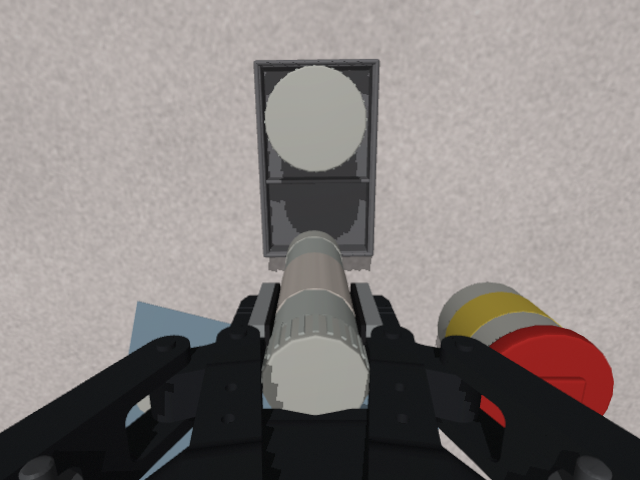

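The wrist view shows the pot in the large compartment, (316,118). The small one spans rows ~182–250 at columns 266–373, and the tube hangs upright in line with it.

```bash
python3 - <<'E'
from h import *
T=np.load("T_w4.npy"); w=cam("wrist",T)
X=onz(w,[(319,182),(319,250),(254,61),(379,60),(374,257),(265,257)],.022); print(X.round(4), X[:2].mean(0).round(4)); print("tray c",X[2:].mean(0).round(4), np.linalg.norm(X[2]-X[3]),np.linalg.norm(X[3]-X[4]))
tg=np.array([.529,.273,0])-pose()[:3,3]; print((T[:3,:3].T@tg).round(4), pose()[:3,3].round(4))
print("tray c in tool",(T[:3,:3].T@(X[2:].mean(0)-T[:3,3])).round(4))
E
```

```text
[[0.5219 0.2997 0.022 ]
 [0.5367 0.2467 0.022 ]
 [0.4542 0.3697 0.022 ]
 [0.5395 0.3941 0.022 ]
 [0.5815 0.253  0.022 ]
 [0.496  0.2292 0.022 ]] [0.5293 0.2732 0.022 ]
tray c [0.5178 0.3115 0.022 ] 0.08868799645093987 0.1472384375794836
[0.0025 0.0016 0.1765] [0.5283 0.2705 0.1765]
tray c in tool [0.0422 0.0012 0.1542]
```

Emit:
jog_arm(steps=[0, 0, 0, 0.002, 0.001, 0.03, 0.015, 0, 0, 0, 0.002, 0.001, 0.06, 0.015, 0, 0, 0, 0.002, 0.001, 0.085, 0.015, 0, 0, 0, 0.002, 0.001, 0.1, 0.015, 0, 0, 0, 0.002, 0.001, 0.108, 0.015, 0, 0, 0, 0.002, 0.001, 0.112, 0.015, 0, 0, 0, 0.002, 0.001, 0.114, 0.015, 0, 0, 0, 0.002, 0.001, 0.115, 0.015, 0, 0, 0, 0.002, 0.001, 0.116, 0.015, 0, 0, 0, 0.002, 0.001, 0.117, 0.015, 0, 0, 0, 0.002, 0.001, 0.117, 0.015])

```text
t: 11.03
eef_pos: [0.5294, 0.2755, 0.0607]
ee_rot: [1.899, 2.501, 0.003]
wrist_force: [0.0, -0.5, 2.9]
grip_width: 0.0277
gripper_force: 59.8
```

Emit:
jog_arm(steps=[0, 0, 0, 0, 0, 0, 0.05, 0, 0, 0, 0, 0, 0, 0.06, 0, 0, 0, 0, 0, 0, 0.06, 0, 0, 0, 0, 0, 0, 0.06, 0, 0, 0, 0, 0, -0.03, 0.06, 0, 0, 0, 0, 0, -0.07, 0.06, 0, 0, 0, 0, 0, -0.11, 0.07, 0, 0, 0, 0, 0, -0.14, 0.083, 0, 0, 0, 0, 0, -0.14, 0.083])

```text
t: 11.78
eef_pos: [0.5329, 0.2764, 0.2065]
ee_rot: [1.896, 2.497, 0.02]
wrist_force: [1.2, -0.3, -0.4]
grip_width: 0.0828
gripper_force: 0.0
```

```bash
python3 - <<'E'
from h import *
T2=np.load("T_w2.npy"); w2=cam("wrist",T2); T3=np.load("T_w3.npy"); w3=cam("wrist",T3); a,b=cam("scene"),cam("side")
i=cv2.imread("pics/w2.png"); hsv=cv2.cvtColor(i,cv2.COLOR_BGR2HSV)
m=cv2.inRange(hsv,(12,70,110),(30,255,255)); m[:,:20]=0; m[150:300,150:]=0; m[:150]=0; m[300:]=0
M=cv2.moments(m); pc=(M["m10"]/M["m00"],M["m01"]/M["m00"]); print("plate px",pc,M["m00"]/255)
print("plate z=.016",onz(w2,[pc],.015), tri([w2,b],(pc,(180+235/2,180+138/2))), tri([w2,a],(pc,(180+412/2.5,140+304/2.5))))
# bottle mask: bright low-saturation region in upper left of w2
m=cv2.inRange(hsv,(0,0,120),(180,60,255)); m[150:]=0; m[:,:90]=0; m[:,260:]=0
c=max(cv2.findContours(m,0,2)[0],key=cv2.contourArea); ap=cv2.approxPolyDP(c,4,True)[:,0]; print("bottle poly",ap.tolist())
g=cv2.resize(i[0:160,60:260],None,fx=4,fy=4,interpolation=2)
cv2.imwrite("pics/b1.png",g[:600,:800])
T=pose(); print(T.round(4))
E
```

```text
plate px (73.54018169112508, 232.35802469135803) 4293.0
plate z=.016 [[ 0.65093574 -0.08837111  0.015     ]] (array([ 0.64910846, -0.08339437,  0.02269048]), [0.18070882501691812, 0.18070882501698232]) (array([ 0.65150386, -0.08621676,  0.01673805]), [1.4175030489300442, 1.4175030489300384])
bottle poly [[90, 0], [90, 104], [102, 77], [123, 99], [148, 97], [161, 87], [166, 69], [160, 66], [165, 64], [172, 69], [174, 83], [161, 103], [168, 115], [155, 119], [176, 129], [208, 65], [229, 79], [208, 129], [161, 149], [259, 149], [259, 0]]
[[-0.2685  0.9632  0.0129  0.5329]
 [ 0.9633  0.2685  0.0063  0.2764]
 [ 0.0026  0.0142 -0.9999  0.2065]
 [ 0.      0.      0.      1.    ]]
```

View pics/b1.png

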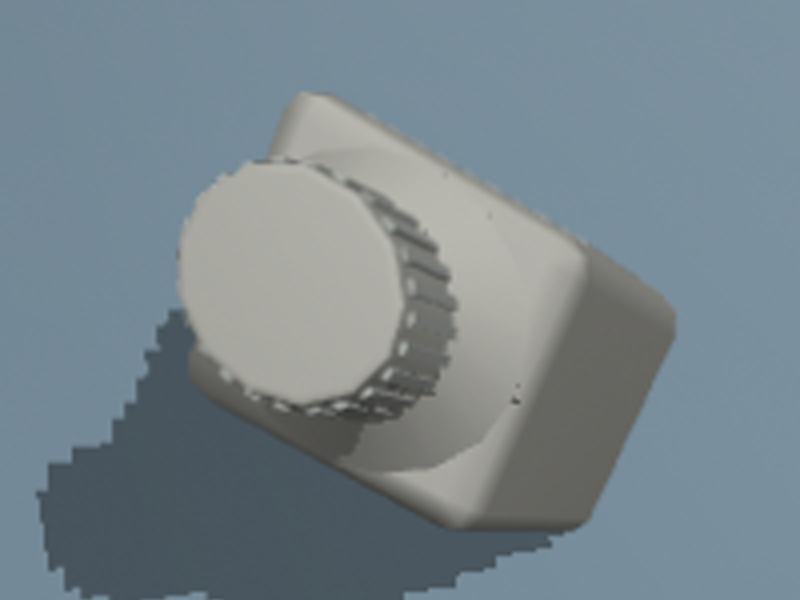

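The bottle crop gives body-top corners at (305,92), (590,258), (452,527) and (190,365), and the cap centre at (292,282), all crop px. Next comes the contact plate.

Emit:
jog_arm(steps=[0, 0, -0.1, -0.03, 0.001, 0, 0.083, 0, 0, -0.2, -0.06, 0.002, 0, 0.083, 0, 0, -0.3, -0.09, 0.004, 0, 0.083, 0, 0, -0.4, -0.12, 0.005, 0, 0.083, 0, 0, -0.5, -0.15, 0.006, 0, 0.083, 0, 0, -0.6, -0.18, 0.008, 0, 0.083, 0, 0, -0.7, -0.21, 0.009, 0, 0.083, 0, 0, -0.8, -0.24, 0.01, 0, 0.083, 0, 0, -0.9, -0.27, 0.011, 0, 0.083, 0, 0, -1, -0.3, 0.013, 0, 0.083, 0, 0, -1.1, -0.33, 0.014, 0, 0.083, 0, 0, -1.2, -0.36, 0.015, 0, 0.083, 0, 0, -1.3, -0.381, 0.016, 0.03, 0.083, 0, 0, -1.351, -0.381, 0.016, 0.06, 0.083, 0, 0, -1.351, -0.381, 0.016, 0.08, 0.083, 0, 0, -1.351, -0.381, 0.016, 0.08, 0.083, 0, 0, -1.351, -0.381, 0.016, 0.08, 0.083, 0, 0, -1.351, -0.381, 0.016, 0.08, 0.083])

```text
t: 13.28
eef_pos: [0.6473, -0.087, 0.1204]
ee_rot: [-0.083, 3.138, -0.0]
wrist_force: [1.4, -0.0, -0.1]
grip_width: 0.0828
gripper_force: 0.0
```

```bash
python3 - <<'E'
from h import *
T2=np.load("T_w2.npy"); w2=cam("wrist",T2)
X=onz(w2,[(136.3,23),(207.5,64.5),(173,132),(107.5,91)],.066); c=X.mean(0); e=X[1]-X[0]+X[2]-X[3]; f=X[0]-X[3]+X[1]-X[2]
print("bottle",c.round(4),np.linalg.norm(X-np.roll(X,-1,0),axis=1).round(4),np.degrees(np.arctan2(e[1],e[0])),np.degrees(np.arctan2(f[1],f[0])),"cap",onz(w2,[(133,70.5)],.092).round(4))
T=pose(); i=capture("wrist"); np.save("T_w5.npy",T); cv2.imwrite("pics/w5.png",i); print(T.round(4))
w=cam("wrist",T); print(proj(w,[[.651,-.087,.016]]).round(1))
hsv=cv2.cvtColor(i,cv2.COLOR_BGR2HSV); m=cv2.inRange(hsv,(12,70,90),(30,255,255)); n,l,st,ct=cv2.connectedComponentsWithStats(m)
for k in range(1,n):
    if st[k,4]>800: print(st[k],ct[k].round(1),onz(w,[ct[k]],.015).round(4), tri([w2,w],((73.5,232.4),ct[k])))
E
```

```text
bottle [0.5493 0.005  0.066 ] [0.0412 0.0418 0.0402 0.0393] 59.39799734043381 148.75390887686342 cap [[0.5489 0.0041 0.092 ]]
[[-9.986e-01 -5.280e-02  2.100e-03  6.473e-01]
 [-5.280e-02  9.986e-01 -1.000e-04 -8.700e-02]
 [-2.100e-03 -2.000e-04 -1.000e+00  1.204e-01]
 [ 0.000e+00  0.000e+00  0.000e+00  1.000e+00]]
[[314.5 242.4]]
[ 274  201   84   81 5209] [315.4 240.8] [[ 0.6501 -0.0864  0.015 ]] (array([ 0.64985919, -0.08645067,  0.01591883]), [0.010658372141642287, 0.010658372141799778])
[   0  283  142   79 3687] [ 62.5 319.6] [[ 0.7175 -0.2624  0.015 ]] (array([ 0.5992514 , -0.04548782,  0.207104  ]), [69.69859488115327, 69.69859488115334])
```

Emit:
jog_arm(steps=[0, 0, 0, -0.0027, 0.0005, 0.035, 0.078, 0, 0, 0, -0.0027, 0.0005, 0.065, 0.078, 0, 0, 0, -0.0027, 0.0005, 0.09, 0.078, 0, 0, 0, -0.0027, 0.0005, 0.108, 0.078, 0, 0, 0, -0.0027, 0.0005, 0.116, 0.078, 0, 0, 0, -0.0027, 0.0005, 0.12, 0.078, 0, 0, 0, -0.0027, 0.0005, 0.122, 0.078, 0, 0, 0, -0.0027, 0.0005, 0.122, 0.078])

```text
t: 14.0
eef_pos: [0.6503, -0.0868, -0.0013]
ee_rot: [-0.082, 3.138, -0.001]
wrist_force: [0.4, 0.6, 0.7]
grip_width: 0.0781
gripper_force: 0.0
```

```bash
python3 - <<'E'
from h import *
print(pose().round(4))
E
```

```text
[[-9.986e-01 -5.250e-02  2.700e-03  6.503e-01]
 [-5.250e-02  9.986e-01 -4.000e-04 -8.680e-02]
 [-2.700e-03 -6.000e-04 -1.000e+00 -1.300e-03]
 [ 0.000e+00  0.000e+00  0.000e+00  1.000e+00]]
```

No contact. Closing on the plate.

Emit:
jog_arm(steps=[0, 0, 0, 0, 0, 0, 0.07, 0, 0, 0, 0, 0, 0, 0.066, 0, 0, 0, 0, 0, 0, 0.045, 0, 0, 0, 0, 0, 0, 0.045, 0, 0, 0, 0, 0, 0, 0.045, 0, 0, 0, 0, 0, 0, 0.045, 0, 0, 0, 0, 0, -0.005, 0.045, 0, 0, 0, 0, 0, -0.01, 0.045, 0, 0, 0, 0, 0, -0.02, 0.045, 0, 0, 0, 0, 0, -0.03, 0.045, 0, 0, 0, 0, 0, -0.03, 0.045])

```text
t: 14.92
eef_pos: [0.6511, -0.0871, 0.0303]
ee_rot: [-0.082, 3.135, -0.001]
wrist_force: [0.7, -0.7, -0.3]
grip_width: 0.0623
gripper_force: 65.3
```

```bash
python3 - <<'E'
from h import *
T=pose(); i=capture("wrist"); np.save("T_w6.npy",T); cv2.imwrite("pics/w6.png",i); print(T.round(4))
w=cam("wrist",T); hsv=cv2.cvtColor(i,cv2.COLOR_BGR2HSV); m=cv2.inRange(hsv,(12,70,90),(30,255,255)); n,l,st,ct=cv2.connectedComponentsWithStats(m)
for k in range(1,n):
    if st[k,4]>800: print(st[k],ct[k].round(1))
print(proj(w,[[T[0,3],T[1,3],T[2,3]+z] for z in (.006,.017,.027)]).round(0).tolist())
E
```

```text
[[-9.986e-01 -5.210e-02  5.300e-03  6.511e-01]
 [-5.210e-02  9.986e-01 -7.000e-04 -8.710e-02]
 [-5.200e-03 -1.000e-03 -1.000e+00  3.030e-02]
 [ 0.000e+00  0.000e+00  0.000e+00  1.000e+00]]
[  237   255   156   141 13544] [314.8 324.1]
[   0  344   66   65 2346] [ 23.1 368.4]
[[315.0, 314.0], [315.0, 328.0], [315.0, 343.0]]
```

Emit:
jog_arm(steps=[0, 0, 0, 0, 0, -0.035, 0.045, 0, 0, 0, 0, 0, -0.07, 0.045, 0, 0, 0, 0, 0, -0.105, 0.045, 0, 0, 0, 0, 0, -0.14, 0.045, 0, 0, 0, 0.015, -0.016, -0.14, 0.045, 0, 0, 0, 0.037, -0.038, -0.14, 0.045, 0, 0, 0, 0.06, -0.062, -0.14, 0.045, 0, 0, 0, 0.083, -0.086, -0.14, 0.045, 0, 0, 0, 0.106, -0.11, -0.14, 0.045, 0, 0, 0, 0.129, -0.134, -0.14, 0.045, 0, 0, 0, 0.152, -0.158, -0.14, 0.045, 0, 0, 0, 0.175, -0.182, -0.14, 0.045, 0, 0, 0, 0.187, -0.194, -0.12, 0.045, 0, 0, 0, 0.192, -0.199, -0.1, 0.045, 0, 0, 0, 0.192, -0.199, -0.09, 0.045, 0, 0, 0, 0.192, -0.199, -0.09, 0.045, 0, 0, 0, 0.192, -0.199, -0.09, 0.045])

```text
t: 16.38
eef_pos: [0.4686, -0.2942, 0.1171]
ee_rot: [0.085, -3.14, -0.002]
wrist_force: [0.3, 0.5, -0.5]
grip_width: 0.0624
gripper_force: 65.6
```

```bash
python3 - <<'E'
from h import *
T=pose(); i=capture("wrist"); np.save("T_w7.npy",T); cv2.imwrite("pics/w7.png",i); print(T.round(4),np.round(observe()["q"],2))
E
```

```text
[[-9.985e-01 -5.420e-02 -2.000e-04  4.686e-01]
 [-5.420e-02  9.985e-01  1.400e-03 -2.942e-01]
 [ 1.000e-04  1.400e-03 -1.000e+00  1.171e-01]
 [ 0.000e+00  0.000e+00  0.000e+00  1.000e+00]] [ 0.51  0.61  0.02  1.84 -0.02  0.7   2.17]
```

View pics/w7.png

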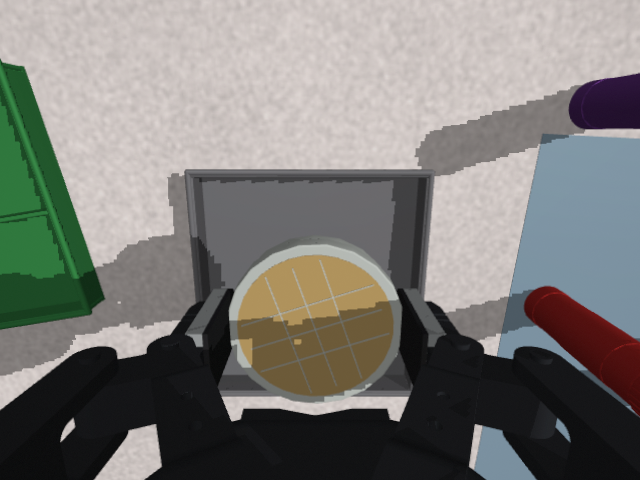

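Wrist view over the three-bay tray: its near rim corners are at (186,172) and (434,172), and the plate, held level, is centred at (315,322).

```bash
python3 - <<'E'
from h import *
T=np.load("T_w7.npy"); w=cam("wrist",T)
X=onz(w,[(186,171.5),(434,171.5),(310,393),(310,393)],.022); print(X.round(4),np.linalg.norm(X[0]-X[1]))
e=X[1]-X[0]; e/=np.linalg.norm(e); yaw=np.arctan2(-e[0],e[1]); ex=np.array([e[1],-e[0],0]); 
c=(X[0]+X[1])/2+ex*.0795; L=c-.0345*ex; print("yaw",np.degrees(yaw),"c",c,"long",L, "mid",c+.0435*ex+.0295*e,"small",c+.0435*ex-.044*e)
print("393 row dist along tray x from centre",(X[2]-c)@ex)
print("plate at",onz(w,[(315,322)],T[2,3]+.014))
P=pose(); print("d tool",(P[:3,:3].T@(L-P[:3,3])).round(4),P[:3,3].round(4))
E
```

```text
[[ 0.4282 -0.3751  0.022 ]
 [ 0.4201 -0.2235  0.022 ]
 [ 0.5826 -0.2914  0.022 ]
 [ 0.5826 -0.2914  0.022 ]] 0.1518488162063647
yaw 3.067224119800621 c [ 0.50356062 -0.29505335  0.022     ] long [ 0.46911005 -0.29689936  0.022     ] mid [ 0.54541983 -0.26326803  0.022     ] small [ 0.54935264 -0.33666274  0.022     ]
393 row dist along tray x from centre 0.07909368310858536
plate at [[ 0.46789709 -0.29421556  0.13107231]]
d tool [ 0.0004 -0.0026  0.0958] [ 0.4692 -0.2944  0.1178]
```

Emit:
jog_arm(steps=[0, 0, 0, -0.001, -0.002, 0.03, 0.045, 0, 0, 0, -0.001, -0.002, 0.06, 0.045, 0, 0, 0, -0.001, -0.002, 0.085, 0.045, 0, 0, 0, -0.001, -0.002, 0.1, 0.045, 0, 0, 0, -0.001, -0.002, 0.107, 0.045, 0, 0, 0, -0.001, -0.002, 0.11, 0.045, 0, 0, 0, -0.001, -0.002, 0.112, 0.045, 0, 0, 0, -0.001, -0.002, 0.113, 0.045, 0, 0, 0, -0.001, -0.002, 0.114, 0.045, 0, 0, 0, -0.001, -0.002, 0.114, 0.045])

```text
t: 17.27
eef_pos: [0.4694, -0.2978, 0.0042]
ee_rot: [-0.082, 3.139, -0.002]
wrist_force: [-0.7, -0.7, -0.9]
grip_width: 0.0625
gripper_force: 65.6
```

```bash
python3 - <<'E'
from h import *
print(pose()[:3,3].round(4),observe()["wrist_force"])
E
```

```text
[ 0.4694 -0.2978  0.0042] [-0.66388591 -0.72925397 -0.85234635]
```

Emit:
jog_arm(steps=[0, 0, 0, 0, 0, 0.001, 0.045, 0, 0, 0, 0, 0, 0.001, 0.045, 0, 0, 0, 0, 0, 0.002, 0.045, 0, 0, 0, 0, 0, 0.002, 0.045])

```text
t: 17.6
eef_pos: [0.469, -0.2976, 0.0024]
ee_rot: [-0.082, 3.14, -0.001]
wrist_force: [-1.6, 0.2, 6.3]
grip_width: 0.0623
gripper_force: 66.4
```

Emit:
jog_arm(steps=[0, 0, 0, 0, 0, 0, 0.067, 0, 0, 0, 0, 0, 0, 0.075, 0, 0, 0, 0, 0, 0, 0.075, 0, 0, 0, 0, 0, -0.002, 0.075, 0, 0, 0, 0, 0, -0.03, 0.075, 0, 0, 0, 0, 0, -0.07, 0.075, 0, 0, 0, 0, 0, -0.11, 0.075, 0, 0, 0, 0, 0, -0.15, 0.075, 0, 0, 0, 0, 0, -0.18, 0.075, 0, 0, 0.08, -0.01, 0.03, -0.18, 0.07, 0, 0, 0.15, -0.02, 0.065, -0.18, 0.07, 0, 0, 0.22, -0.032, 0.1, -0.18, 0.07, 0, 0, 0.3, -0.045, 0.14, -0.18, 0.07, 0, 0, 0.37, -0.058, 0.18, -0.18, 0.07, 0, 0, 0.44, -0.071, 0.22, -0.18, 0.07, 0, 0, 0.52, -0.084, 0.26, -0.18, 0.07, 0, 0, 0.593, -0.096, 0.2975, -0.18, 0.07, 0, 0, 0.593, -0.096, 0.2975, -0.16, 0.07, 0, 0, 0.593, -0.096, 0.2975, -0.15, 0.07, 0, 0, 0.593, -0.096, 0.2975, -0.15, 0.07])

```text
t: 19.27
eef_pos: [0.547, 0.0046, 0.149]
ee_rot: [-0.836, -3.022, 0.004]
wrist_force: [-1.9, -0.7, -0.0]
grip_width: 0.0702
gripper_force: 0.0
```

```bash
python3 - <<'E'
from h import *
T=pose(); i=capture("wrist"); np.save("T_w8.npy",T); cv2.imwrite("pics/w8.png",i); print(T.round(4))
w=cam("wrist",T); d=np.radians(59.1); u=np.array([np.cos(d),np.sin(d),0])*.0225; v=np.array([-u[1],u[0],0]); c=np.array([.5493,.0045,.066])
print(proj(w,[c+[0,0,.026],c+u+v,c+u-v,c-u-v,c-u+v]).round(0).tolist())
g=i[60:360,150:490]; cv2.imwrite("pics/b2.png",cv2.resize(g,None,fx=2,fy=2,interpolation=2))
E
```

```text
[[-0.8578  0.5139 -0.0061  0.547 ]
 [ 0.5139  0.8578 -0.0011  0.0046]
 [ 0.0047 -0.0041 -1.      0.149 ]
 [ 0.      0.      0.      1.    ]]
[[319.0, 265.0], [356.0, 215.0], [354.0, 285.0], [283.0, 285.0], [281.0, 215.0]]
```

View pics/b2.png

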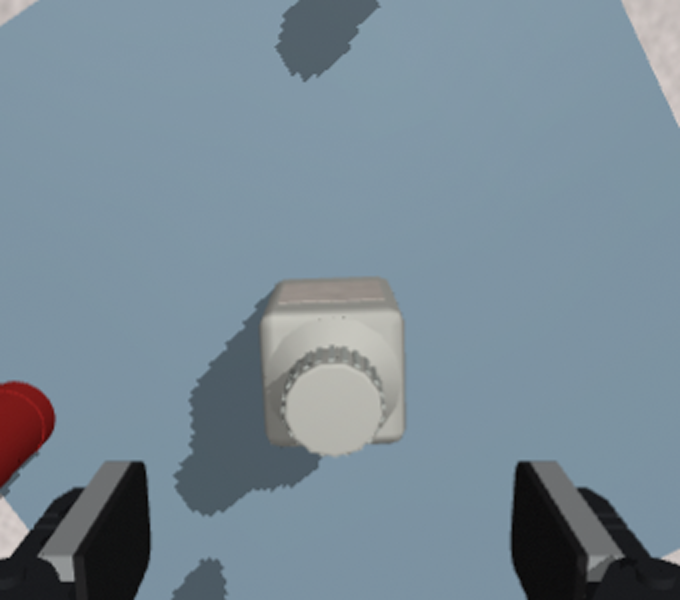

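The bottle's body top is at crop (264–404, 314–442), square to the fingers and where predicted. Descend and grip.

Emit:
jog_arm(steps=[0, 0, 0, -0.002, 0.001, 0.03, 0.07, 0, 0, 0, -0.002, 0.001, 0.065, 0.07, 0, 0, 0, -0.002, 0.001, 0.095, 0.07, 0, 0, 0, -0.002, 0.001, 0.115, 0.07, 0, 0, 0, -0.002, 0.001, 0.119, 0.07, 0, 0, 0, -0.002, 0.001, 0.119, 0.07, 0, 0, 0, -0.002, 0.001, 0.119, 0.03, 0, 0, 0, -0.002, 0.001, 0.119, 0.03, 0, 0, 0, -0.002, 0.001, 0.119, 0.03, 0, 0, 0, -0.002, 0.001, 0.119, 0.03, 0, 0, 0, -0.002, 0.001, 0.119, 0.03, 0, 0, 0, -0.002, 0.001, 0.119, 0.03])

```text
t: 20.32
eef_pos: [0.5532, 0.0039, 0.0345]
ee_rot: [0.839, 3.023, 0.001]
wrist_force: [-0.8, -0.5, 7.4]
grip_width: 0.0441
gripper_force: 61.9
```

```bash
python3 - <<'E'
from h import *
T=pose(); print(T.round(4))
E
```

```text
[[-8.570e-01  5.153e-01  4.700e-03  5.532e-01]
 [ 5.153e-01  8.570e-01 -5.000e-04  3.900e-03]
 [-4.300e-03  2.000e-03 -1.000e+00  3.450e-02]
 [ 0.000e+00  0.000e+00  0.000e+00  1.000e+00]]
```

Emit:
jog_arm(steps=[0, 0, 0, 0, 0, -0.035, 0.03, 0, 0, 0, 0, 0, -0.07, 0.03, 0, 0, 0, 0, 0, -0.105, 0.03, 0, 0, 0, 0, 0, -0.14, 0.03, 0, 0, 0, 0, 0, -0.14, 0.03, 0, 0, -0.07, -0.013, -0.023, -0.14, 0.03, 0, 0, -0.14, -0.028, -0.048, -0.14, 0.03, 0, 0, -0.21, -0.043, -0.074, -0.14, 0.03, 0, 0, -0.28, -0.058, -0.1, -0.14, 0.03, 0, 0, -0.35, -0.073, -0.126, -0.14, 0.03, 0, 0, -0.42, -0.088, -0.152, -0.14, 0.03, 0, 0, -0.49, -0.103, -0.178, -0.14, 0.03, 0, 0, -0.56, -0.118, -0.204, -0.14, 0.03, 0, 0, -0.595, -0.13, -0.225, -0.14, 0.03, 0, 0, -0.595, -0.1335, -0.2313, -0.12, 0.03, 0, 0, -0.595, -0.1335, -0.2313, -0.09, 0.03, 0, 0, -0.595, -0.1335, -0.2313, -0.07, 0.03, 0, 0, -0.595, -0.1335, -0.2313, -0.07, 0.03, 0, 0, -0.595, -0.1335, -0.2313, -0.07, 0.03])

```text
t: 21.9
eef_pos: [0.546, -0.262, 0.1015]
ee_rot: [0.085, -3.138, -0.002]
wrist_force: [0.2, 0.7, -0.2]
grip_width: 0.0445
gripper_force: 61.2
```

```bash
python3 - <<'E'
from h import *
T=pose(); i=capture("wrist"); np.save("T_w9.npy",T); cv2.imwrite("pics/w9.png",i); print(T.round(4),observe()["grip_width"])
w=cam("wrist",T)
hsv=cv2.cvtColor(i,cv2.COLOR_BGR2HSV); m=cv2.inRange(hsv,(0,0,150),(180,35,255)); n,l,st,ct=cv2.connectedComponentsWithStats(m)
for k in range(1,n):
    if st[k,4]>1500: print(st[k],ct[k].round(1))
m=cv2.inRange(hsv,(12,70,90),(30,255,255)); M=cv2.moments(m); q=(M["m10"]/M["m00"],M["m01"]/M["m00"]); print("plate",q,onz(w,[q],.018).round(4))
for z in (.05,.058): print("exp cap px at toolx 0,3,6mm",proj(w,[(T@[x,0,-z,1])[:3] for x in (0,.003,.006)]).round(0).tolist())
E
```

```text
[[-0.9985 -0.0544 -0.0025  0.546 ]
 [-0.0544  0.9985  0.0012 -0.262 ]
 [ 0.0024  0.0013 -1.      0.1015]
 [ 0.      0.      0.      1.    ]] 0.04450289753946154
[    0     0   438   306 36358] [ 91.3 121.9]
[  388     0   141   350 29391] [450.4 155.9]
[ 202   51  115  121 2317] [260.9 108. ]
[ 249  230  134  135 7175] [320.3 302.1]
[   0  306  215  119 5160] [ 99.  355.5]
[ 119  418   60   62 1538] [155.1 453.3]
plate (258.3895406889666, 111.79106340489265) [[ 0.4687 -0.2977  0.018 ]]
exp cap px at toolx 0,3,6mm [[315.0, 386.0], [315.0, 377.0], [315.0, 367.0]]
exp cap px at toolx 0,3,6mm [[315.0, 406.0], [315.0, 396.0], [315.0, 386.0]]
```

```bash
python3 - <<'E'
from h import *
T=np.load("T_w9.npy"); w=cam("wrist",T); i=cv2.imread("pics/w9.png"); 
for o in (0,.003,.006):
    print(o,"bottom-front, top-front, top-back edges row", [proj(w,[(T@[o+s,0,z,1])[:3]])[0].round(0).tolist() for s,z in((.0225,.0345),(.0225,-.0315),(-.0225,-.0315))], "cap front/back",[proj(w,[(T@[o+s,0,-.0575,1])[:3]])[0].round(0).tolist() for s in(.014,-.014)])
g=cv2.cvtColor(i,6); print([(r,int(g[r,310:322].mean())) for r in range(150,440,5)])
print("cols row 300",[(c,int(g[298:303,c].mean())) for c in range(220,410,6)])
E
```

```text
0 bottom-front, top-front, top-back edges row [[315.0, 232.0], [315.0, 286.0], [315.0, 408.0]] cap front/back [[315.0, 357.0], [315.0, 449.0]]
0.003 bottom-front, top-front, top-back edges row [[315.0, 225.0], [315.0, 276.0], [315.0, 401.0]] cap front/back [[315.0, 347.0], [315.0, 440.0]]
0.006 bottom-front, top-front, top-back edges row [[315.0, 219.0], [315.0, 267.0], [315.0, 393.0]] cap front/back [[315.0, 336.0], [315.0, 430.0]]
[(150, 127), (155, 126), (160, 126), (165, 126), (170, 125), (175, 126), (180, 126), (185, 102), (190, 113), (195, 75), (200, 124), (205, 124), (210, 124), (215, 124), (220, 124), (225, 124), (230, 128), (235, 141), (240, 143), (245, 146), (250, 135), (255, 141), (260, 170), (265, 135), (270, 136), (275, 175), (280, 204), (285, 211), (290, 211), (295, 212), (300, 213), (305, 213), (310, 214), (315, 178), (320, 130), (325, 132), (330, 129), (335, 134), (340, 146), (345, 146), (350, 220), (355, 183), (360, 183), (365, 132), (370, 132), (375, 131), (380, 131), (385, 131), (390, 131), (395, 131), (400, 130), (405, 130), (410, 130), (415, 31), (420, 20), (425, 23), (430, 23), (435, 23)]
cols row 300 [(220, 55), (226, 23), (232, 66), (238, 91), (244, 91), (250, 144), (256, 193), (262, 211), (268, 180), (274, 171), (280, 176), (286, 182), (292, 192), (298, 197), (304, 202), (310, 208), (316, 213), (322, 217), (328, 219), (334, 221), (340, 222), (346, 223), (352, 225), (358, 225), (364, 218), (370, 217), (376, 218), (382, 146), (388, 106), (394, 109), (400, 28), (406, 64)]
```

The rows at 228, 277 and 347 put the bottle about 2.5 mm off in tool x, as expected, and the plate stands in its compartment. Lowering the bottle.

Emit:
jog_arm(steps=[0, 0, 0, -0.002, -0.001, 0.02, 0.03, 0, 0, 0, -0.002, -0.001, 0.04, 0.03, 0, 0, 0, -0.002, -0.001, 0.053, 0.03, 0, 0, 0, -0.002, -0.001, 0.058, 0.03, 0, 0, 0, -0.002, -0.001, 0.061, 0.03, 0, 0, 0, -0.002, -0.001, 0.063, 0.03, 0, 0, 0, -0.002, -0.001, 0.064, 0.03, 0, 0, 0, -0.002, -0.001, 0.065, 0.03, 0, 0, 0, -0.002, -0.001, 0.066, 0.03, 0, 0, 0, -0.002, -0.001, 0.066, 0.03])

```text
t: 22.78
eef_pos: [0.5495, -0.2638, 0.0376]
ee_rot: [-0.085, 3.139, -0.001]
wrist_force: [-0.7, 0.1, 4.0]
grip_width: 0.044
gripper_force: 61.6
```

Emit:
jog_arm(steps=[0, 0, 0, 0, 0, 0, 0.052, 0, 0, 0, 0, 0, 0, 0.06, 0, 0, 0, 0, 0, 0, 0.06, 0, 0, 0, 0, 0, -0.01, 0.06, 0, 0, 0, 0, 0, -0.04, 0.06, 0, 0, 0, 0, 0, -0.08, 0.06, 0, 0, 0, 0, 0, -0.12, 0.06, 0, 0, 0, 0, 0, -0.15, 0.06, 0, 0, 0, 0.01, 0.04, -0.15, 0.06, 0, 0, 0, 0.02, 0.08, -0.15, 0.06, 0, 0, 0, 0.03, 0.12, -0.15, 0.06, 0, 0, 0, 0.04, 0.16, -0.15, 0.06, 0, 0, 0, 0.05, 0.2, -0.15, 0.055, 0, 0, 0, 0.06, 0.24, -0.15, 0.055, 0, 0, 0, 0.07, 0.28, -0.15, 0.055, 0, 0, 0, 0.08, 0.32, -0.15, 0.055, 0, 0, 0, 0.092, 0.3645, -0.14, 0.055, 0, 0, 0, 0.092, 0.3645, -0.12, 0.055, 0, 0, 0, 0.092, 0.3645, -0.11, 0.055, 0, 0, 0, 0.092, 0.3645, -0.11, 0.055])

```text
t: 24.45
eef_pos: [0.4355, 0.0964, 0.1453]
ee_rot: [0.09, -3.137, 0.001]
wrist_force: [0.6, -0.7, -0.7]
grip_width: 0.0548
gripper_force: 0.0
```

```bash
python3 - <<'E'
from h import *
T=pose(); i=capture("wrist"); np.save("T_w10.npy",T); cv2.imwrite("pics/w10.png",i); print(T.round(4))
w=cam("wrist",T); w1=cam("wrist",np.load("T_w1.npy")); w3=cam("wrist",np.load("T_w3.npy"))
print("tri w1,w3",tri([w1,w3],((183,138),(575,209))))
hsv=cv2.cvtColor(i,cv2.COLOR_BGR2HSV); m=cv2.inRange(hsv,(0,0,130),(180,45,255)); m[350:]=0
n,l,st,ct=cv2.connectedComponentsWithStats(m); print(proj(w,[[.438,.095,.055]]).round(0))
for k in range(1,n):
    if st[k,4]>500: print(st[k],ct[k].round(1),onz(w,[ct[k]],.055).round(4), tri([w,w1],(ct[k],(183,138))))
E
```

```text
[[-9.984e-01 -5.730e-02 -3.500e-03  4.355e-01]
 [-5.730e-02  9.984e-01 -8.000e-04  9.640e-02]
 [ 3.600e-03 -6.000e-04 -1.000e+00  1.453e-01]
 [ 0.000e+00  0.000e+00  0.000e+00  1.000e+00]]
tri w1,w3 (array([0.43726467, 0.09549808, 0.05273757]), [0.6102612588007387, 0.6102612588006993])
[[312. 248.]]
[     0      0    640    350 136997] [370.8 117.9] [[0.3576 0.1245 0.055 ]] (array([0.3986258 , 0.11799521, 0.13673233]), [37.94166470733248, 37.941664707332414])
[296 228  37  36 981] [313.7 246. ] [[0.4369 0.0958 0.055 ]] (array([0.43766345, 0.09564993, 0.0530573 ]), [0.2544685653298731, 0.2544685653299234])
```

Emit:
jog_arm(steps=[0, 0, 0, -0.0015, -0.001, 0.03, 0.055, 0, 0, 0, -0.0015, -0.001, 0.065, 0.055, 0, 0, 0, -0.0015, -0.001, 0.095, 0.055, 0, 0, 0, -0.0015, -0.001, 0.115, 0.055, 0, 0, 0, -0.0015, -0.001, 0.121, 0.05, 0, 0, 0, -0.0015, -0.001, 0.121, 0.04, 0, 0, 0, -0.0015, -0.001, 0.121, 0.008, 0, 0, 0, -0.0015, -0.001, 0.121, 0.008, 0, 0, 0, -0.0015, -0.001, 0.121, 0.008, 0, 0, 0, -0.0015, -0.001, 0.121, 0.008, 0, 0, 0, -0.0015, -0.001, 0.121, 0.008])

```text
t: 25.42
eef_pos: [0.44, 0.0948, 0.0267]
ee_rot: [-0.085, 3.137, 0.001]
wrist_force: [0.4, -0.9, 7.7]
grip_width: 0.0211
gripper_force: 59.0
```

```bash
python3 - <<'E'
from h import *
print(pose().round(4))
E
```

```text
[[-9.985e-01 -5.410e-02  3.300e-03  4.400e-01]
 [-5.410e-02  9.985e-01  7.000e-04  9.480e-02]
 [-3.400e-03  5.000e-04 -1.000e+00  2.670e-02]
 [ 0.000e+00  0.000e+00  0.000e+00  1.000e+00]]
```

Emit:
jog_arm(steps=[0, 0, 0, 0, 0, -0.035, 0.008, 0, 0, 0, 0, 0, -0.07, 0.008, 0, 0, 0, 0, 0, -0.11, 0.008, 0, 0, 0, 0, 0, -0.15, 0.008, 0, 0, 0, 0, 0, -0.15, 0.008, 0, 0, 0, -0.007, -0.035, -0.15, 0.008, 0, 0, 0, -0.014, -0.07, -0.15, 0.008, 0, 0, 0, -0.022, -0.11, -0.15, 0.008, 0, 0, 0, -0.03, -0.15, -0.15, 0.008, 0, 0, 0, -0.038, -0.19, -0.15, 0.008, 0, 0, 0, -0.046, -0.23, -0.15, 0.008, 0, 0, 0, -0.054, -0.27, -0.15, 0.008, 0, 0, 0, -0.062, -0.31, -0.15, 0.008, 0, 0, 0, -0.07, -0.35, -0.15, 0.008, 0, 0, 0, -0.078, -0.39, -0.15, 0.008, 0, 0, 0, -0.085, -0.42, -0.15, 0.008, 0, 0, 0, -0.0885, -0.4385, -0.15, 0.008, 0, 0, 0, -0.0885, -0.4385, -0.15, 0.008, 0, 0, 0, -0.0885, -0.4385, -0.15, 0.008])

```text
t: 27.0
eef_pos: [0.55, -0.3395, 0.1749]
ee_rot: [0.081, -3.14, -0.0]
wrist_force: [-0.3, 1.1, -0.4]
grip_width: 0.0213
gripper_force: 58.8
```

```bash
python3 - <<'E'
from h import *
T=pose(); print(T.round(4),observe()["grip_width"]); cv2.imwrite("pics/w11.png",capture("wrist"))
E
```

```text
[[-9.987e-01 -5.170e-02 -9.000e-04  5.500e-01]
 [-5.170e-02  9.987e-01  3.000e-04 -3.395e-01]
 [ 9.000e-04  3.000e-04 -1.000e+00  1.749e-01]
 [ 0.000e+00  0.000e+00  0.000e+00  1.000e+00]] 0.021299028611246586
```

Emit:
jog_arm(steps=[0, 0, 0, -0.001, 0.001, 0.035, 0.008, 0, 0, 0, -0.001, 0.001, 0.07, 0.008, 0, 0, 0, -0.001, 0.001, 0.1, 0.008, 0, 0, 0, -0.001, 0.001, 0.125, 0.008, 0, 0, 0, -0.001, 0.001, 0.136, 0.008, 0, 0, 0, -0.001, 0.001, 0.14, 0.008, 0, 0, 0, -0.001, 0.001, 0.142, 0.008, 0, 0, 0, -0.001, 0.001, 0.143, 0.008, 0, 0, 0, -0.001, 0.001, 0.144, 0.008, 0, 0, 0, -0.001, 0.001, 0.145, 0.008, 0, 0, 0, -0.001, 0.001, 0.146, 0.008, 0, 0, 0, -0.001, 0.001, 0.146, 0.008])

```text
t: 28.05
eef_pos: [0.5521, -0.3376, 0.0299]
ee_rot: [-0.085, 3.14, -0.001]
wrist_force: [0.0, -0.2, 0.0]
grip_width: 0.0212
gripper_force: 58.8
```

Emit:
jog_arm(steps=[0, 0, 0, 0, 0, 0.001, 0.008, 0, 0, 0, 0, 0, 0.001, 0.008, 0, 0, 0, 0, 0, 0.002, 0.008, 0, 0, 0, 0, 0, 0.002, 0.008])

```text
t: 28.38
eef_pos: [0.5523, -0.3376, 0.0298]
ee_rot: [-0.085, 3.139, -0.001]
wrist_force: [-2.5, 1.9, 10.5]
grip_width: 0.021
gripper_force: 59.8
```

Emit:
jog_arm(steps=[0, 0, 0, 0, 0, -0.0015, 0.008, 0, 0, 0, 0, 0, -0.0015, 0.008, 0, 0, 0, 0, 0, -0.0015, 0.026, 0, 0, 0, 0, 0, -0.0015, 0.034, 0, 0, 0, 0, 0, -0.0015, 0.036, 0, 0, 0, 0, 0, -0.0015, 0.036, 0, 0, 0, 0, 0, -0.01, 0.036, 0, 0, 0, 0, 0, -0.03, 0.036, 0, 0, 0, 0, 0, -0.06, 0.036, 0, 0, 0, 0, 0, -0.1, 0.036, 0, 0, 0, 0, 0, -0.14, 0.036, 0, 0, 0, 0, 0, -0.18, 0.036, 0, 0, 0, 0.04, 0.03, -0.22, 0.036, 0, 0, 0, 0.08, 0.07, -0.24, 0.036, 0, 0, 0, 0.08, 0.1, -0.25, 0.036, 0, 0, 0, 0.08, 0.12, -0.25, 0.036, 0, 0, 0, 0.08, 0.12, -0.25, 0.036])

```text
t: 29.8
eef_pos: [0.4648, -0.2139, 0.2807]
ee_rot: [-0.099, 3.136, 0.007]
wrist_force: [1.2, 1.5, -0.3]
grip_width: 0.0363
gripper_force: 0.0
```

```bash
python3 - <<'E'
from h import *
T=pose(); print(T[:3,3].round(3))
w=capture("wrist"); s=capture("side"); cv2.imwrite("pics/wf.png",w); cv2.imwrite("pics/sf.png",s)
a=cv2.resize(s[160:470,180:450],None,fx=1.9,fy=1.9,interpolation=2)[:580]; b=cv2.resize(w,(280,210))
b=w[:290, :285]
o=np.zeros((580,800,3),np.uint8); o[:a.shape[0],:a.shape[1]]=a; o[:b.shape[0],515:515+b.shape[1]]=b
c=capture("scene")[180:320,170:330]; c=cv2.resize(c,(285,250)); o[300:550,515:800]=c
cv2.imwrite("pics/final.png",o)
E
```

```text
[ 0.465 -0.214  0.281]
```

View pics/final.png

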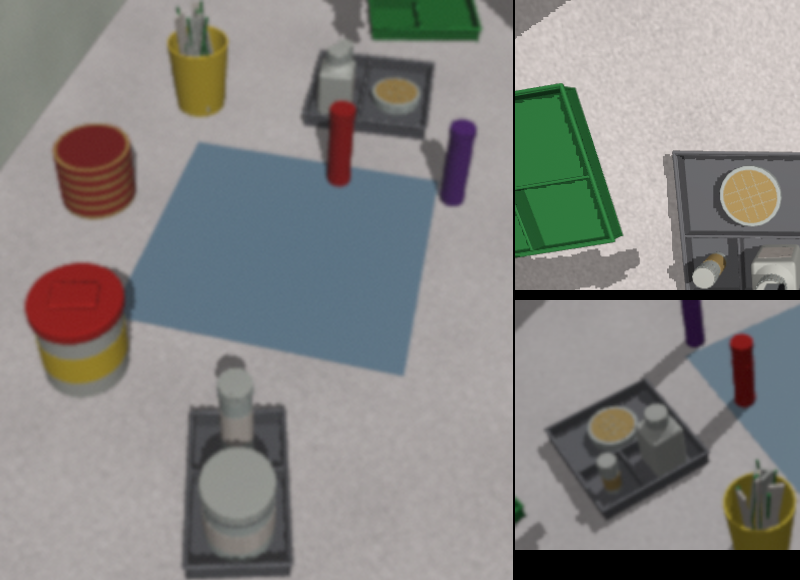

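All five items stand upright in their compartments: pot (238,500), tube (236,405), plate, bottle and vial (inset). The bystanders haven't moved. Handing in.

```bash
python3 -c "
from cell import *
print(close_job())"
```

```text
the job is handed in; nothing more can be done
None
```

Both sampling kits are made up as asked, with all five items upright in their compartments and the bystanders unmoved; I handed the job in at about 30 s of robot time, and no verdict came back.

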